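# Lay out breakfast in front of the mug and the timer

### The arm

A 6-joint arm with a two-finger parallel gripper is mounted at the origin on a cart in front of the work surface, level with it; the furniture and walls round the work are solid. World frame = base frame: x ahead of the robot, y to its left, z up, the work surface at z = 0. Lengths are in m, angles in rad, forces in N, time in s.
With the tool pointing down it reaches from about 0.35 to 0.775 m from the base axis. Payload 7.3 kg.
Tool frame: the origin (TCP) lies at the centre of the arm's flange, where the gripper is bolted on; the fingertips stand 178 mm ahead of it and the grasp point (between the pads) lies 159 mm ahead of it (tip_extent is the distance from the TCP to the fingertips, in m); z points along the fingers, y is the line along which they close (so a half turn about z gives the same grasp; the last joint's range is limited). The gripper opens to 92 mm and grips with 3 to 60 N. Pads are 19 mm wide; open, the fingers measure 130 mm over their backs; the gripper's body (75 mm by 190 mm) begins 47 mm behind the grasp point.
Start: joints at [-1.422, 0.342, 1.524, -0, 1.275, -0.146], TCP at [0.153, -0.502, 0.405] pointing down, gripper open.
Joint ranges: [-2.53, 2.53], [-0.77, 2.02], [0.04, 2.7], [-1, 4.14], [0.28, 2.66], [-3.11, 3.11]. Speed limits (rad/s): [2.57, 2.57, 3.14, 3.14, 3.14, 3.14].

### API

Orientations are given as [roll, pitch, yaw] about the fixed x, y, z axes, in that order (R = Rz(yaw) Ry(pitch) Rx(roll)).
In Python, from cell import * gives the robot as it stands.
- The arm moves only by the tool arm_command, never from a script. Its arguments are lists of equal length, an entry for each row: "xyz": the shift along the world's x, y, z in mm, a list of three; "spin": the turn about the world's z in degrees. In form: {"xyz": [[tx, ty, tz], ...], "spin": [spin, ...]}. A call has 1 to 20 rows; each row shifts and turns the commanded pose from where the row before left it; what a row does not reach is not made up. A row lasts 1/10 s, in which the tool goes at most 50 mm and 8.59 degrees, less where a joint would pass 70% of its speed; a pose out of reach is approached as far as the arm can. A call with a gripper value outside its range is refused whole. "jaw" is the opening, from -1 (shut) to 1 (fully open), set as the call begins (left out, the last holds). The fingers move at their own pace and stop on an object; "squeeze" is the grip in N (left out, the last holds). Time passes only in rows, so rows that do not move let the fingers close. It gives the time, the measured TCP pose, the force, the opening and the grip force at its end, in the units of the state.
- observe(): the state, without advancing time (a new reading comes with each control period).
- read_camera(name): name is "scene" or "top" or "wrist"; returns a dict with "img" (420x560x3 uint8, red, green, blue), "depth" (420x560 float32, m along the optical axis (not along the pixel's ray), 0 where there is no reading), "fx", "fy", "cx", "cy" (pixels), "dist_coeffs" ([k1, k2, p1, p2, k3] as OpenCV has them; the pictures are not rectified), "world_from_camera" (4x4, takes a point from camera to world coordinates). Camera axes: x right, y up, looking along -z (the intrinsics and any distortion apply to the point x, -y, -z); pixel columns grow to the right and rows downward; lengths in m; the calibration is good to about 2 mm. A picture is of the moment at which its call begins.
- hand_in(): hands the job in; it is judged then, once.
The state is a dict: "time": time; "qpos": joint angles; "qvel": joint speeds; "joint_efforts": joint torques, N m; "tool_pos": TCP position; "tool_rot": TCP orientation; "contact_force": force on the tool from outside, world axes, zero at the start; "torque": the same for the moment, N m; "opening": finger opening in m; "grip_force": force on a finger pad.
Only numpy, scipy, OpenCV 4.12 (cv2) and the standard library are available. Lean on these libraries where they do the work, as an engineer would, in place of code of your own. Each camera call takes 0.05 s, during which the arm holds its last target. There are 200 camera calls.

### The job

Lay out breakfast on the three cork coasters: stand the honey jar upright on the coaster in front of the white mug, the spice jar upright on the coaster in front of the red kitchen timer, and the blue egg cup upright on the coaster between them, each in the middle of its coaster. Once the egg cup stands there and you have let go of it, set the egg in the cup. Leave the mug and the timer where they are.

Things in the scene. Friction and masses are not known exactly. Their poses are not given: they have to be found in the camera images.
- honey_jar: glass honey jar with black lid, upright and loose; lid 63 mm in diameter, body 60 mm, 94 mm high, 0.33 kg; origin at the centre of its underside, z up. Can be gripped round the body or lid from above
- spice_jar: slim glass spice jar with green label and black lid, upright and loose; 45 mm in diameter, 105 mm high, 0.11 kg; origin at the centre of its underside, z up
- egg_cup: blue ceramic egg cup, upright and loose, 56 mm high, 90 g: foot 44 mm across, thin stem, straight-sided bowl 42 mm outside and 37 mm inside diameter from 36 mm height up to the rim at 56 mm; the hollow goes down to 30 mm height; origin at the centre of its underside, z up
- egg_center (a point): centre of the loose brown speckled egg, 42 mm in diameter, 54 mm long, 58 g. It starts standing on end in a fixed steel ring (42 mm outside diameter, 18 mm high), its centre about 31 mm above the worktop, widest part clear of the ring; on end in the egg cup, its centre is about 70 mm above the cup's underside (14 mm over the rim). x axis along the egg's length
- coaster_left: the leftmost coaster (as the robot sees them): flat round cork coaster, 90 mm across, 6 mm thick, fixed, with a thin darker ring 73 mm across on it; origin at the centre of its underside. The three coasters lie in a straight row 105 mm apart, running roughly from the robot's left to its right and turned up to 0.25 rad; the middle coaster's y axis points along the row to the left one
- coaster_middle: the middle coaster of the row, of the same look: flat round cork coaster, 90 mm across, 6 mm thick, fixed, with a thin darker ring 73 mm across on it; origin at the centre of its underside. Its y axis points along the row to the left coaster
- coaster_right: the rightmost coaster, of the same look: flat round cork coaster, 90 mm across, 6 mm thick, fixed, with a thin darker ring 73 mm across on it; origin at the centre of its underside. (About the room: a fixed wall cupboard hangs 0.46 m above the worktop, its front 0.575 m ahead of the robot: swing across with the arm drawn in.)
- mug: white mug with a handle, 92 mm high, body 86 mm in diameter; it stands behind (farther from the robot than) one end coaster of the row, origin about 120 mm behind that coaster's centre; which end varies. Origin at the centre of its outline with the handle (17 mm from the body's axis) at its underside. Loose: leave it where it is
- kitchen_timer: red round kitchen timer, 68 mm in diameter, 55 mm high; it stands about 120 mm behind the coaster at the other end of the row. Origin at the centre of its underside. Loose: leave it where it is
There are look-alikes about, which are no part of the job. Leave any black or green look-alike of the coaster_right alone.

How it is judged:
By the outcome, as a careful person would: the job done as asked, in the order asked, and still so for the second after the job is handed in, with the robot touching nothing.
It also fails if it takes over 120 s, if anything falls off the work surface, if the arm or the gripper's body presses on something with over 40 N, if the wrist force passes 120 N, or if a joint passes its speed limit or range.

## Working session

There is one attempt and no reset: what is moved stays moved. The work goes in short steps, Python scripts to look and compute and a tool call to move; the robot and the scene stay as the last step left them, time stands still between calls to the robot, and variables do not carry over. Pictures are saved under pics/ and viewed, at most 14 in all, crops included, and the job is handed in when it is done.

Besides the shell and the picture viewer there is one more tool, called after "Call:" by a JSON object that holds its "op" and its "data", one argument or row to a line. arm_command: Moves the arm, as the interface text tells. Its arguments: {"type":"object","properties":{"xyz":{"type":"array","items":{"type":"array","items":{"type":"number"}}},"spin":{"type":"array","items":{"type":"number"}},"jaw":{"type":"number"},"squeeze":{"type":"number"}},"required":["xyz","spin"]}

```bash
mkdir -p pics; cat > h.py <<'E'
from cell import *
import numpy as np, cv2
def cam(n):
    c=read_camera(n); c["K"]=np.array([[c["fx"],0,c["cx"]],[0,c["fy"],c["cy"]],[0,0,1]]); c["d"]=np.array(c["dist_coeffs"],float); c["T"]=np.array(c["world_from_camera"]); return c
def rays(c,uv):
    p=cv2.undistortPoints(np.array(uv,float).reshape(-1,1,2),c["K"],c["d"]).reshape(-1,2)
    return np.c_[p[:,0],-p[:,1],-np.ones(len(p))]
def on_z(c,uv,z):
    r=rays(c,uv)@c["T"][:3,:3].T; o=c["T"][:3,3]
    return o+r*((z-o[2])/r[:,2])[:,None]
def cloud(c):
    v,u=np.mgrid[:420,:560]; r=rays(c,np.c_[u.ravel(),v.ravel()])*c["depth"].ravel()[:,None]
    P=r@c["T"][:3,:3].T+c["T"][:3,3]; P[c["depth"].ravel()==0]=np.nan
    return P.reshape(420,560,3)
def save(n,im): cv2.imwrite("pics/"+n,np.ascontiguousarray(im[...,::-1]))
E
python3 - <<'E'
from h import *
import pickle
for n in("scene","top"):
    c=cam(n); save(n+"0.png",c["img"]); pickle.dump(c,open(n+".pkl","wb")); print(n,c["T"].round(3).tolist())
print(observe())
E
```

```text
scene [[0.85, 0.302, -0.432, -0.117], [-0.527, 0.491, -0.694, -1.077], [0.003, 0.817, 0.576, 0.918], [0.0, 0.0, 0.0, 1.0]]
top [[0.024, 0.992, -0.125, 0.317], [-1.0, 0.024, -0.001, -0.019], [0.002, 0.125, 0.992, 1.525], [0.0, 0.0, 0.0, 1.0]]
{'time': 0.1, 'qpos': array([-1.42203535e+00,  3.42656206e-01,  1.52487943e+00, -5.05671528e-05,
        1.27539769e+00, -1.45976817e-01]), 'qvel': array([-0.00055529, -0.00135121, -0.0029355 , -0.00173412,  0.00189339,
       -0.00136214]), 'joint_efforts': array([ 1.81627984e-03, -4.32004738e+01, -2.44694138e+01,  7.19330111e-02,
        5.26359421e-02, -4.56839030e-05]), 'tool_pos': array([ 0.15251693, -0.50224527,  0.40412734]), 'tool_rot': array([-3.14025920e+00, -1.47170683e-04,  2.94752453e-01]), 'contact_force': array([-0.58737588, -0.57727774,  0.27723165]), 'torque': array([ 0.02272788, -0.02095004,  0.02562979]), 'grip_force': 0.0, 'opening': 0.09206152231928781}
```

View pics/scene0.png

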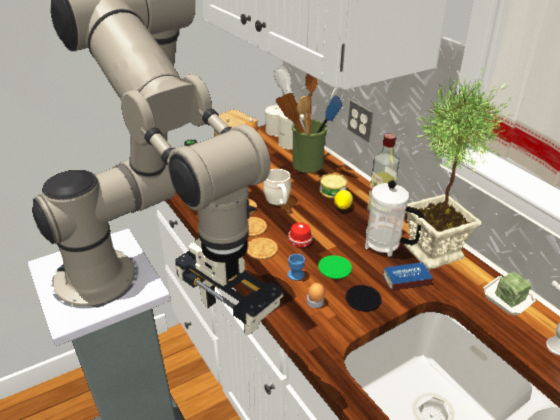

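View pics/top0.png

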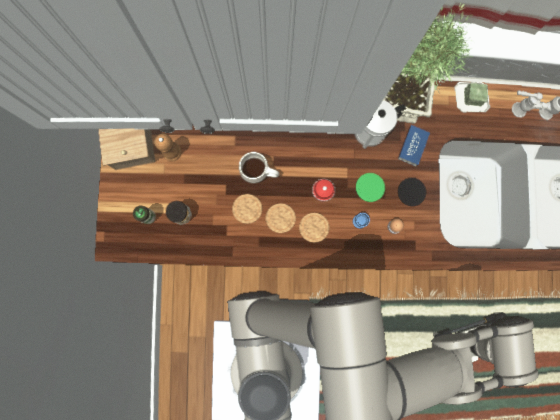

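The scene view shows the mug at (277,187), timer (300,234), egg cup (297,267) and egg (316,294). The top view shows the coasters at (247,208), (281,218) and (314,227), the mug at (253,167), timer (323,189), cup (361,220) and egg (396,226). It also shows dark-lidded things at (178,212) and (142,214), plus a brown one at (163,145). I'll measure these and enlarge the jars.

```bash
cat > m.py <<'E'
from h import *
import pickle
c=pickle.load(open("top.pkl","rb")); P=cloud(c)
save("jars.png",cv2.resize(c["img"][120:260,90:350],None,fx=3,fy=3,interpolation=cv2.INTER_CUBIC))
hsv=cv2.cvtColor(c["img"],cv2.COLOR_RGB2HSV)
for n,(u,v) in dict(cL=(247,208),cM=(281,218),cR=(314,227),mug=(253,167),timer=(323,189),cup=(361,220),egg=(396,226),A=(178,212),B=(142,214),C=(163,145)).items():
    w=P[v-22:v+23,u-22:u+23]; ctr=P[v,u]
    near=np.hypot(*(w[...,:2]-ctr[:2]).transpose(2,0,1))<.055
    q=w[near&(w[...,2]>.012)]
    s=""
    if len(q)>5:
        zt=np.nanpercentile(q[:,2],97); t=q[q[:,2]>zt-.012]
        s=(len(q),zt.round(3),"top mid",((t.min(0)+t.max(0))/2).round(3)[:2],"ext",np.ptp(t,0).round(3)[:2])
    print(n,ctr.round(3),on_z(c,[(u,v)],.006).round(3),*s)
E
python3 m.py
```

```text
cL [0.49  0.067 0.007] [[0.49  0.067 0.006]] 45 0.016 top mid [0.491 0.064] ext [0.081 0.079]
cM [ 0.462 -0.036  0.013] [[ 0.462 -0.036  0.006]] 47 0.016 top mid [ 0.469 -0.035] ext [0.076 0.08 ]
cR [ 0.438 -0.137  0.003] [[ 0.438 -0.136  0.006]] 54 0.017 top mid [ 0.439 -0.14 ] ext [0.076 0.075]
mug [0.613 0.052 0.024] [[0.617 0.052 0.006]] 736 0.094 top mid [0.605 0.043] ext [0.079 0.087]
timer [ 0.546 -0.157  0.056] [[ 0.554 -0.162  0.006]] 402 0.056 top mid [ 0.549 -0.16 ] ext [0.052 0.051]
cup [ 0.46  -0.275  0.03 ] [[ 0.462 -0.279  0.006]] 174 0.06 top mid [ 0.459 -0.274] ext [0.039 0.042]
egg [ 0.442 -0.375  0.053] [[ 0.446 -0.387  0.006]] 183 0.06 top mid [ 0.447 -0.381] ext [0.033 0.034]
A [0.464 0.26  0.091] [[0.473 0.276 0.006]] 464 0.099 top mid [0.466 0.265] ext [0.061 0.06 ]
B [0.455 0.362 0.102] [[0.464 0.388 0.006]] 311 0.109 top mid [0.457 0.368] ext [0.045 0.044]
C [0.645 0.3   0.154] [[0.68  0.334 0.006]] 505 0.483 top mid [0.607 0.268] ext [0.003 0.017]
```

View pics/jars.png

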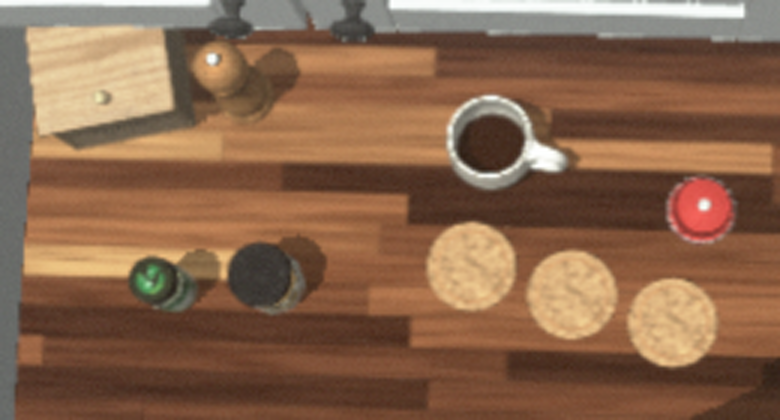

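By top-view footprint and height, (178,212) is the honey jar: 63 mm across, 94 mm high and a black lid. (142,214) is the spice jar, 45 mm across and 105 mm high. (163,145) is a wooden mill. The black and green discs on the right are decoys. Next I swing towards the jars.

Call:
{"op": "arm_command", "data": {
  "xyz": [
    [40,34,0],
    [40,34,0],
    [40,34,0],
    [40,34,0],
    [40,34,0],
    [40,34,0],
    [4,42,0],
    [4,42,0],
    [4,42,0],
    [4,42,0],
    [4,42,0],
    [4,42,0],
    [4,42,0],
    [0,43,0],
    [0,43,0],
    [0,43,0],
    [0,43,0],
    [0,43,0],
    [0,43,0],
    [0,0,0]
  ],
  "spin": [-5,-5,-5,-5,-5,-5,0,0,0,0,0,0,0,0,0,0,0,0,0,0],
  "jaw": 1,
  "squeeze": 20
}}

```text
time: 2.1
tool_pos: [0.4085, 0.2478, 0.4043]
tool_rot: [-3.141, 0.001, -0.224]
contact_force: [1.2, -0.5, -0.9]
opening: 0.0917
grip_force: 0.0
```

```bash
cat > m2.py <<'E'
from h import *
import pickle,sys
c=cam("wrist"); save(sys.argv[1],c["img"]); P=cloud(c); print(c["T"].round(3).tolist(), observe()["tool_pos"].round(4))
for name,x,y,h in (("honey",.465,.265,.094),("spice",.457,.368,.105)):
    q=P[np.hypot(P[...,0]-x,P[...,1]-y)<.045]; t=q[abs(q[:,2]-h)<.008]
    if len(t)>20:
        (a,b),r=cv2.minEnclosingCircle(t[:,:2].astype(np.float32)); print(name,len(t),a,b,r,"median",np.median(t,0),"bbox",(t.min(0)+t.max(0))/2)
t=pickle.load(open("top.pkl","rb")); hsv=cv2.cvtColor(t["img"],cv2.COLOR_RGB2HSV)
m=((hsv[...,2]>170)&(hsv[...,1]>60)&(hsv[...,1]<170)&(hsv[...,0]>8)&(hsv[...,0]<25)).astype(np.uint8)
for u,v in ((247,208),(281,218),(314,227)):
    k=np.zeros_like(m); cv2.circle(k,(u,v),22,1,-1); k=cv2.morphologyEx(m&k,cv2.MORPH_OPEN,np.ones((5,5)))
    C=max(cv2.findContours(k,0,2)[0],key=cv2.contourArea); e=cv2.fitEllipse(C); print(e, on_z(t,[e[0]],.006).round(4))
E
python3 m2.py w1.png
```

```text
[[-0.223, 0.942, 0.249, 0.475], [-0.975, -0.215, -0.059, 0.232], [-0.002, -0.256, 0.967, 0.384], [0.0, 0.0, 0.0, 1.0]] [0.4086 0.2459 0.4042]
honey 3487 0.4671752154827118 0.26894283294677734 0.03192366287112236 median [0.46801155 0.26839166 0.09311698] bbox [0.46746241 0.26863947 0.09119137]
spice 1778 0.4586365520954132 0.371295303106308 0.022485587745904922 median [0.4588429  0.36959982 0.10426497] bbox [0.45817205 0.37126825 0.10213861]
((246.4654998779297, 208.93829345703125), (28.84212875366211, 30.1119441986084), 51.2408447265625) [[0.4874 0.0684 0.006 ]]
((280.2231750488281, 217.8021240234375), (28.903676986694336, 29.111112594604492), 76.75102233886719) [[ 0.463  -0.0341  0.006 ]]
((313.7371520996094, 226.94955444335938), (28.5904541015625, 29.815420150756836), 98.52202606201172) [[ 0.4377 -0.1355  0.006 ]]
```

View pics/w1.png

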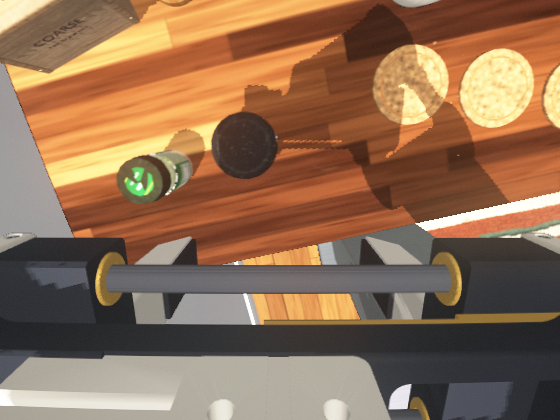

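The wrist view shows the honey jar at (244,145) and the spice jar at (143,180). Their heights and radii match the data. I'll grasp the honey jar.

Call:
{"op": "arm_command", "data": {
  "xyz": [
    [20,8,0],
    [20,8,0],
    [18,7,0],
    [0,0,-30],
    [0,0,-35],
    [0,0,-35],
    [0,0,0],
    [0,0,0]
  ],
  "spin": [-1,0,0,0,0,0,0,0]
}}

```text
time: 2.95
tool_pos: [0.4675, 0.2661, 0.3052]
tool_rot: [3.141, 0.001, -0.247]
contact_force: [-0.4, 0.0, 0.5]
opening: 0.0919
grip_force: 0.0
```

Call:
{"op": "arm_command", "data": {
  "xyz": [
    [0,2,-20],
    [0,0,-20],
    [0,0,-20],
    [0,0,-17],
    [0,0,0],
    [0,0,0]
  ],
  "spin": [0,0,0,0,0,0]
}}

```text
time: 3.55
tool_pos: [0.4679, 0.269, 0.2296]
tool_rot: [-3.14, -0.002, -0.246]
contact_force: [-0.9, 0.8, -0.5]
opening: 0.0922
grip_force: 0.0
```

Call:
{"op": "arm_command", "data": {
  "xyz": [
    [0,0,0],
    [0,0,0],
    [0,0,0],
    [0,0,0],
    [0,0,0],
    [0,0,0],
    [0,0,0],
    [0,0,0]
  ],
  "spin": [0,0,0,0,0,0,0,0],
  "jaw": -1,
  "squeeze": 25
}}

```text
time: 4.35
tool_pos: [0.4673, 0.269, 0.2281]
tool_rot: [-3.141, -0.001, -0.246]
contact_force: [-0.9, 0.0, 4.7]
opening: 0.0628
grip_force: 25.0
```

Call:
{"op": "arm_command", "data": {
  "xyz": [
    [0,0,10],
    [0,0,20],
    [0,0,30],
    [0,0,30],
    [0,-25,20],
    [0,-30,0],
    [0,-30,0],
    [0,0,0],
    [0,0,0]
  ],
  "spin": [0,0,0,0,0,0,0,0,0]
}}

```text
time: 5.25
tool_pos: [0.467, 0.1835, 0.3377]
tool_rot: [3.141, 0.001, -0.248]
contact_force: [-0.1, 0.2, -3.2]
opening: 0.0626
grip_force: 25.0
```

```bash
cat > m3.py <<'E'
from h import *
import sys
c=cam("wrist"); save(sys.argv[1],c["img"]); P=cloud(c); o=observe(); print(o["tool_pos"].round(4),o["grip_force"])
hsv=cv2.cvtColor(c["img"],cv2.COLOR_RGB2HSV)
g=cv2.GaussianBlur(c["img"],(0,0),1.5)
for x,y in ((.4874,.0684),(.463,-.0341),(.4377,-.1355)):
    # height map fit: pixels standing 3..12 mm above worktop
    r=np.hypot(P[...,0]-x,P[...,1]-y); m=(r<.07)&(P[...,2]>.003)&(P[...,2]<.012); q=P[m]
    if len(q)<200: print("none",len(q)); continue
    print(len(q),"med z",np.nanmedian(q[:,2]).round(4),"bbox mid",((np.percentile(q[:,:2],1,0)+np.percentile(q[:,:2],99,0))/2).round(4),"ext",(np.percentile(q[:,:2],99,0)-np.percentile(q[:,:2],1,0)).round(4),"mean",q[:,:2].mean(0).round(4))
E
python3 m3.py w2.png
```

```text
[0.4671 0.184  0.3376] 24.999803602695465
6587 med z 0.0057 bbox mid [0.4899 0.0573] ext [0.0827 0.112 ] mean [0.4897 0.0669]
6523 med z 0.0056 bbox mid [ 0.4643 -0.0352] ext [0.0827 0.132 ] mean [ 0.4643 -0.0338]
1477 med z 0.0053 bbox mid [ 0.4389 -0.09  ] ext [0.0728 0.0448] mean [ 0.4412 -0.0986]
```

View pics/w2.png

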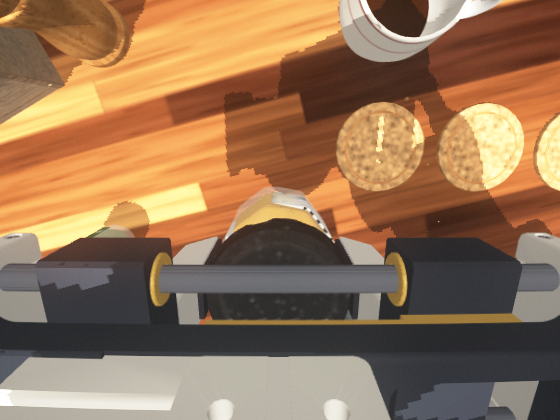

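The wrist view shows the honey jar held, with coasters at (380,146) and (481,147). I'll refine their centres.

```bash
cat > m4.py <<'E'
from h import *
from scipy.optimize import least_squares
c=cam("wrist"); P=cloud(c); print(observe()["tool_pos"].round(4))
for x,y in ((.4897,.0684),(.464,-.0341),(.4377,-.1355)):
    for _ in range(8):
        r=np.hypot(P[...,0]-x,P[...,1]-y); q=P[(r<.052)&(P[...,2]>.003)&(P[...,2]<.012)]
        if len(q)<2000: break
        x,y=q[:,:2].mean(0)
    else: print(len(q),x.round(4),y.round(4),np.ptp(q,0).round(3))
E
python3 m4.py
```

```text
[0.4671 0.1844 0.3376]
6107 0.491 0.0716 [0.089 0.089 0.005]
5887 0.4654 -0.0299 [0.089 0.09  0.005]
```

Call:
{"op": "arm_command", "data": {
  "xyz": [
    [4,-20,0],
    [5,-25,0],
    [5,-25,0],
    [5,-25,0],
    [4,-18,0],
    [0,0,0],
    [0,0,-20],
    [0,0,-25],
    [0,0,-25],
    [0,0,-15],
    [0,0,0],
    [0,0,0]
  ],
  "spin": [0,0,0,0,0,0,0,0,0,0,0,0]
}}

```text
time: 6.55
tool_pos: [0.4903, 0.0719, 0.2529]
tool_rot: [-3.142, 0.0, -0.245]
contact_force: [-0.5, 0.7, -3.5]
opening: 0.0623
grip_force: 25.0
```

Call:
{"op": "arm_command", "data": {
  "xyz": [
    [0,0,-8],
    [0,0,-6],
    [0,0,-3],
    [0,0,-1],
    [0,0,0],
    [0,0,0]
  ],
  "spin": [0,0,0,0,0,0]
}}

```text
time: 7.15
tool_pos: [0.4902, 0.0709, 0.2349]
tool_rot: [-3.142, -0.0, -0.246]
contact_force: [-0.2, 0.0, -3.7]
opening: 0.0627
grip_force: 25.0
```

Call:
{"op": "arm_command", "data": {
  "xyz": [
    [0,0,-1],
    [0,0,0],
    [0,0,0]
  ],
  "spin": [0,0,0]
}}

```text
time: 7.45
tool_pos: [0.4903, 0.0709, 0.2341]
tool_rot: [-3.142, -0.001, -0.246]
contact_force: [-0.4, -0.6, 0.5]
opening: 0.0624
grip_force: 25.0
```

Call:
{"op": "arm_command", "data": {
  "xyz": [
    [0,0,0],
    [0,0,0],
    [0,0,0],
    [0,0,0],
    [0,0,0],
    [0,0,20],
    [0,0,30],
    [0,0,40],
    [0,0,40]
  ],
  "spin": [0,0,0,0,0,0,0,0,0],
  "jaw": 1
}}

```text
time: 8.35
tool_pos: [0.4899, 0.0709, 0.3649]
tool_rot: [3.141, 0.001, -0.246]
contact_force: [0.5, 0.1, 0.2]
opening: 0.0919
grip_force: 0.0
```

Call:
{"op": "arm_command", "data": {
  "xyz": [
    [-4,30,0],
    [-4,40,0],
    [-4,40,0],
    [-4,40,0],
    [-4,40,0],
    [-4,40,0],
    [-4,40,0],
    [-4,30,0],
    [0,0,0],
    [0,0,0]
  ],
  "spin": [0,0,0,0,0,0,0,0,0,0]
}}

```text
time: 9.35
tool_pos: [0.4578, 0.3712, 0.3633]
tool_rot: [3.141, 0.0, -0.245]
contact_force: [-0.4, -1.1, 0.3]
opening: 0.0918
grip_force: 0.0
```

Call:
{"op": "arm_command", "data": {
  "xyz": [
    [1,0,-25],
    [0,0,-30],
    [0,0,-30],
    [0,0,-25],
    [0,0,-19],
    [0,0,0],
    [0,0,0]
  ],
  "spin": [0,0,0,0,0,0,0]
}}

```text
time: 10.05
tool_pos: [0.4597, 0.3701, 0.2352]
tool_rot: [3.141, -0.0, -0.247]
contact_force: [-0.4, 0.2, -0.5]
opening: 0.0917
grip_force: 0.0
```

Call:
{"op": "arm_command", "data": {
  "xyz": [
    [0,0,0],
    [0,0,0],
    [0,0,0],
    [0,0,0],
    [0,0,0],
    [0,0,0],
    [0,0,0],
    [0,0,0],
    [0,0,0]
  ],
  "spin": [0,0,0,0,0,0,0,0,0],
  "jaw": -1,
  "squeeze": 15
}}

```text
time: 10.95
tool_pos: [0.4591, 0.371, 0.2348]
tool_rot: [3.142, -0.0, -0.246]
contact_force: [0.4, -0.7, 0.3]
opening: 0.0445
grip_force: 15.0
```

Call:
{"op": "arm_command", "data": {
  "xyz": [
    [0,0,10],
    [0,0,30],
    [0,0,35],
    [0,0,35],
    [0,0,30],
    [-2,-30,0],
    [-2,-40,0],
    [-2,-40,0],
    [-2,-40,0],
    [-2,-40,0],
    [-2,-40,0],
    [-2,-40,0],
    [-2,-40,0],
    [-2,-40,0],
    [-2,-40,0],
    [0,-40,0],
    [0,-30,0],
    [0,-20,0],
    [0,0,0],
    [0,0,0]
  ],
  "spin": [0,0,0,0,0,0,0,0,0,0,0,0,0,0,0,0,0,0,0,0]
}}

```text
time: 12.95
tool_pos: [0.4389, -0.1089, 0.375]
tool_rot: [-3.141, 0.0, -0.247]
contact_force: [-0.2, 0.4, -1.2]
opening: 0.0443
grip_force: 15.0
```

```bash
python3 m3.py w3.png; python3 m4.py
```

```text
[ 0.439  -0.1084  0.375 ] 14.999666262970308
1975 med z 0.0057 bbox mid [0.4899 0.0459] ext [0.0853 0.0919] mean [0.4896 0.045 ]
4957 med z 0.0058 bbox mid [ 0.4646 -0.0349] ext [0.083  0.1321] mean [ 0.4649 -0.0342]
3999 med z 0.0057 bbox mid [ 0.4399 -0.1217] ext [0.0816 0.1053] mean [ 0.4446 -0.1342]
[ 0.439  -0.1082  0.375 ]
4538 0.4655 -0.0319 [0.089 0.09  0.005]
3871 0.4441 -0.1366 [0.088 0.088 0.005]
```

View pics/w3.png

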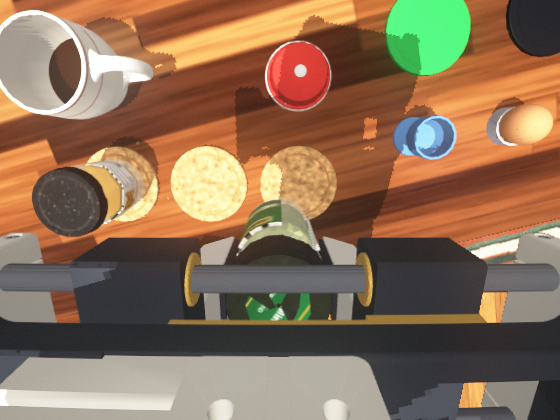

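The wrist view shows honey standing on the left coaster, the middle coaster at (208,184), the right at (298,183), the timer (298,75), the cup (435,137) and the egg (525,125). Now I set down the spice jar.

Call:
{"op": "arm_command", "data": {
  "xyz": [
    [1,-13,0],
    [0,-12,0],
    [0,0,0],
    [0,0,-25],
    [0,0,-30],
    [0,0,-30],
    [0,0,-25],
    [0,0,-12],
    [0,0,-6],
    [0,0,0],
    [0,0,0]
  ],
  "spin": [0,0,0,0,0,0,0,0,0,0,0]
}}

```text
time: 14.15
tool_pos: [0.4404, -0.1342, 0.2473]
tool_rot: [3.141, -0.001, -0.246]
contact_force: [0.5, 0.0, -1.6]
opening: 0.0445
grip_force: 15.0
```

Call:
{"op": "arm_command", "data": {
  "xyz": [
    [0,0,-3],
    [0,0,-2],
    [0,0,-1],
    [0,0,0],
    [0,0,0]
  ],
  "spin": [0,0,0,0,0]
}}

```text
time: 14.65
tool_pos: [0.4401, -0.1341, 0.2408]
tool_rot: [3.141, -0.0, -0.246]
contact_force: [-0.0, 0.3, -1.5]
opening: 0.0446
grip_force: 15.0
```

Call:
{"op": "arm_command", "data": {
  "xyz": [
    [0,0,-1],
    [0,0,0],
    [0,0,0]
  ],
  "spin": [0,0,0]
}}

```text
time: 14.95
tool_pos: [0.4404, -0.1341, 0.2406]
tool_rot: [3.141, -0.002, -0.246]
contact_force: [-0.9, 1.8, 7.1]
opening: 0.0447
grip_force: 15.0
```

Call:
{"op": "arm_command", "data": {
  "xyz": [
    [0,0,0],
    [0,0,0],
    [0,0,0],
    [0,0,0],
    [0,0,0],
    [0,0,20],
    [0,0,35],
    [0,0,40],
    [0,0,35]
  ],
  "spin": [0,0,0,0,0,0,0,0,0],
  "jaw": 1
}}

```text
time: 15.85
tool_pos: [0.44, -0.134, 0.3714]
tool_rot: [3.141, -0.0, -0.246]
contact_force: [0.6, -0.2, 0.1]
opening: 0.0918
grip_force: 0.0
```

Call:
{"op": "arm_command", "data": {
  "xyz": [
    [-10,-35,0],
    [-12,-40,0],
    [-12,-40,0],
    [-12,-40,0],
    [-10,-30,0],
    [0,0,0],
    [0,0,0]
  ],
  "spin": [0,0,0,0,0,0,0]
}}

```text
time: 16.55
tool_pos: [0.3838, -0.3193, 0.3694]
tool_rot: [-3.141, 0.001, -0.248]
contact_force: [0.7, 0.1, -0.5]
opening: 0.0914
grip_force: 0.0
```

```bash
cat > m5.py <<'E'
from h import *
import sys
c=cam("wrist"); save(sys.argv[1],c["img"]); P=cloud(c); print(observe()["tool_pos"].round(4))
for n,x,y,lo,hi in (("cup rim",.460,-.273,.046,.064),("cup foot",.460,-.273,.003,.02),("egg",.446,-.379,.03,.064),("egg top",.446,-.379,.05,.064)):
    q=P[(np.hypot(P[...,0]-x,P[...,1]-y)<.04)&(P[...,2]>lo)&(P[...,2]<hi)]
    if len(q)<20: print(n,"none");continue
    (a,b),r=cv2.minEnclosingCircle(q[:,:2].astype(np.float32)); print(n,len(q),"circ",round(a,4),round(b,4),round(r,4),"med",np.median(q,0).round(4),"zmax",np.percentile(q[:,2],99).round(4),"bbox",((q.min(0)+q.max(0))/2).round(4),np.ptp(q,0).round(3))
E
python3 m5.py w4.png
```

```text
[ 0.3841 -0.3186  0.3695]
cup rim 501 circ 0.4608 -0.2718 0.021 med [ 0.4616 -0.268   0.0549] zmax 0.0572 bbox [ 0.4604 -0.2719  0.0518] [0.041 0.041 0.012]
cup foot 173 circ 0.4596 -0.2762 0.0202 med [ 0.4583 -0.2882  0.0047] zmax 0.007 bbox [ 0.4596 -0.283   0.0051] [0.04  0.02  0.004]
egg 1369 circ 0.4486 -0.3776 0.0207 med [ 0.4485 -0.3757  0.0502] zmax 0.0568 bbox [ 0.4483 -0.3777  0.0445] [0.04  0.04  0.026]
egg top 698 circ 0.4483 -0.377 0.0147 med [ 0.4486 -0.3771  0.0536] zmax 0.057 bbox [ 0.4484 -0.3776  0.0539] [0.027 0.027 0.008]
```

View pics/w4.png

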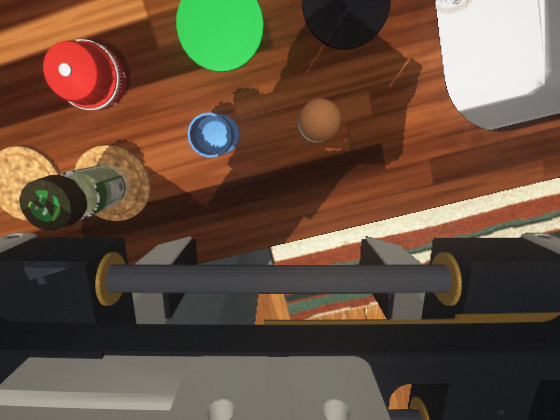

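The wrist view shows the cup at (213,135), the egg upright in its ring at (319,122), and the spice jar on the right coaster. The measured egg top (58 mm) and cup rim (56 mm) match. Now I turn and grasp the cup.

Call:
{"op": "arm_command", "data": {
  "xyz": [
    [7,4,0],
    [7,4,0],
    [7,4,0],
    [7,4,0],
    [7,4,0],
    [7,4,0],
    [7,4,0],
    [7,4,0],
    [7,5,0],
    [7,5,0],
    [6,5,0],
    [0,0,0],
    [0,0,0]
  ],
  "spin": [8.2,8.2,8.2,8.2,8.2,8.2,8.2,8.2,8.2,8.2,8.2,0,0]
}}

```text
time: 17.9
tool_pos: [0.4603, -0.271, 0.3698]
tool_rot: [-3.141, -0.0, 1.326]
contact_force: [-0.5, -0.9, -0.3]
opening: 0.0918
grip_force: 0.0
```

Call:
{"op": "arm_command", "data": {
  "xyz": [
    [0,-1,-30],
    [0,0,-35],
    [0,0,-35],
    [0,0,-30],
    [0,0,-20],
    [0,0,-12],
    [0,0,0],
    [0,0,0]
  ],
  "spin": [0,0,0,0,0,0,0,0],
  "jaw": 0.6
}}

```text
time: 18.7
tool_pos: [0.4604, -0.2733, 0.2085]
tool_rot: [3.141, 0.0, 1.327]
contact_force: [-0.2, 0.3, -1.0]
opening: 0.0733
grip_force: 0.0
```

Call:
{"op": "arm_command", "data": {
  "xyz": [
    [0,0,0],
    [0,0,0],
    [0,0,0],
    [0,0,0],
    [0,0,0],
    [0,0,0],
    [0,0,0]
  ],
  "spin": [0,0,0,0,0,0,0],
  "jaw": -1,
  "squeeze": 10
}}

```text
time: 19.4
tool_pos: [0.4602, -0.2731, 0.208]
tool_rot: [3.141, 0.0, 1.328]
contact_force: [0.1, 1.0, 3.8]
opening: 0.0404
grip_force: 10.0
```

Call:
{"op": "arm_command", "data": {
  "xyz": [
    [0,0,8],
    [0,0,25],
    [0,0,40],
    [0,0,40],
    [0,0,40],
    [0,0,12],
    [1,25,0],
    [1,35,0],
    [1,40,0],
    [1,40,0],
    [1,40,0],
    [0,35,0],
    [0,25,0],
    [0,0,0],
    [0,0,0]
  ],
  "spin": [0,0,0,0,0,0,0,0,0,0,0,0,0,0,0]
}}

```text
time: 20.9
tool_pos: [0.465, -0.0327, 0.3723]
tool_rot: [-3.141, 0.0, 1.33]
contact_force: [0.1, 0.5, -1.6]
opening: 0.04
grip_force: 10.0
```

```bash
python3 - <<'E'
from h import *
o=observe(); print(o["tool_pos"],o["opening"],o["grip_force"])
c=cam("top"); save("t2.png",cv2.resize(c["img"][130:260,130:400],None,fx=2.9,fy=2.9,interpolation=cv2.INTER_CUBIC)); P=cloud(c)
for n,x,y,h in (("honey",.487,.0684,.1),("spice",.4377,-.1355,.111)):
    q=P[(np.hypot(P[...,0]-x,P[...,1]-y)<.05)&(abs(P[...,2]-h)<.009)]
    if len(q)>10: print(n,len(q),((q.min(0)+q.max(0))/2).round(4),np.ptp(q,0).round(3))
E
```

```text
[ 0.46500089 -0.03273403  0.37227288] 0.0399746416622974 9.999961165746072
honey 241 [0.4898 0.0765 0.0995] [0.062 0.04  0.016]
spice 194 [ 0.4369 -0.1354  0.111 ] [0.042 0.043 0.018]
```

View pics/t2.png

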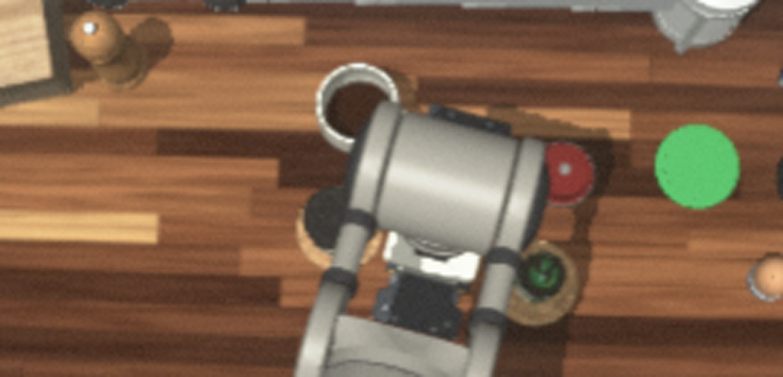

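The top view shows the honey and spice jars on their coasters with the arm over the middle one. Next I lower the cup.

Call:
{"op": "arm_command", "data": {
  "xyz": [
    [0,0,-30],
    [0,0,-35],
    [0,0,-35],
    [0,0,-25],
    [0,0,-15],
    [0,0,-9],
    [0,0,-4],
    [0,0,0],
    [0,0,0]
  ],
  "spin": [0,0,0,0,0,0,0,0,0]
}}

```text
time: 21.85
tool_pos: [0.4655, -0.0333, 0.2204]
tool_rot: [3.14, 0.0, 1.328]
contact_force: [-0.1, 0.2, -0.8]
opening: 0.04
grip_force: 10.0
```

Call:
{"op": "arm_command", "data": {
  "xyz": [
    [0,0,-3],
    [0,0,-2],
    [0,0,0],
    [0,0,0]
  ],
  "spin": [0,0,0,0]
}}

```text
time: 22.25
tool_pos: [0.4651, -0.033, 0.2148]
tool_rot: [3.141, 0.0, 1.328]
contact_force: [-0.1, 0.1, -0.8]
opening: 0.0404
grip_force: 10.0
```

Call:
{"op": "arm_command", "data": {
  "xyz": [
    [0,0,-1],
    [0,0,0],
    [0,0,0]
  ],
  "spin": [0,0,0]
}}

```text
time: 22.55
tool_pos: [0.4652, -0.033, 0.2139]
tool_rot: [3.141, -0.0, 1.328]
contact_force: [0.5, 1.3, 2.4]
opening: 0.0402
grip_force: 10.0
```

Call:
{"op": "arm_command", "data": {
  "xyz": [
    [0,0,0],
    [0,0,0],
    [0,0,0],
    [0,0,0],
    [0,0,20],
    [0,0,35],
    [0,0,40],
    [0,0,40],
    [0,0,20],
    [0,-25,0],
    [-2,-35,0],
    [-2,-35,0],
    [0,-15,0],
    [0,0,0],
    [0,0,0]
  ],
  "spin": [0,0,0,0,0,0,0,0,0,0,0,0,0,0,0],
  "jaw": 0.6
}}

```text
time: 24.05
tool_pos: [0.4611, -0.1426, 0.3685]
tool_rot: [-3.141, -0.001, 1.327]
contact_force: [0.1, 0.4, -0.6]
opening: 0.0731
grip_force: 0.0
```

```bash
cat > m6.py <<'E'
from h import *
import sys
c=cam("wrist"); save(sys.argv[1],c["img"]); P=cloud(c); print(observe()["tool_pos"].round(4))
for n,x,y,lo,hi in (("cup rim",.465,-.032,.054,.07),("honey",.490,.071,.092,.108),("egg",.465,-.032,.075,.115)):
    q=P[(np.hypot(P[...,0]-x,P[...,1]-y)<.04)&(P[...,2]>lo)&(P[...,2]<hi)]
    if len(q)<20: print(n,"none");continue
    (a,b),r=cv2.minEnclosingCircle(q[:,:2].astype(np.float32)); print(n,len(q),"circ",round(a,4),round(b,4),round(r,4),"zmax",np.percentile(q[:,2],99).round(4))
for x,y in ((.49,.071),(.4652,-.031)):
    for _ in range(8):
        r=np.hypot(P[...,0]-x,P[...,1]-y); q=P[(r<.05)&(P[...,2]>.003)&(P[...,2]<.012)][:,:2].astype(np.float32)
        (x,y),rr=cv2.minEnclosingCircle(q)
    print("coaster",x,y,rr)
E
python3 m6.py w5.png
```

```text
[ 0.4611 -0.1422  0.3685]
cup rim 522 circ 0.4662 -0.0313 0.0213 zmax 0.063
honey none
egg none
coaster 0.47748681902885437 0.023473817855119705 0.04964804649353027
coaster 0.4644899070262909 -0.030797746032476425 0.04532856494188309
```

View pics/w5.png

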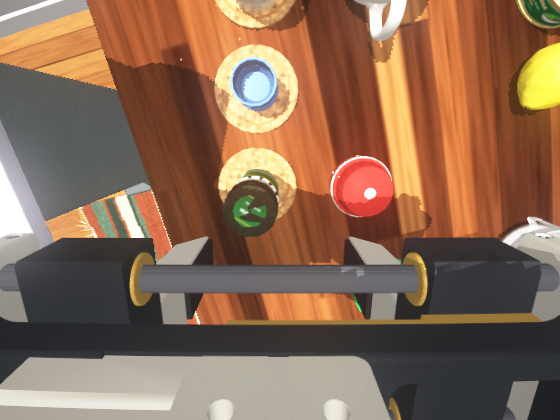

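The wrist view shows the cup upright in the middle of its coaster at (254,82): rim (0.466,-0.031), coaster (0.4645,-0.031). Next is the egg.

Call:
{"op": "arm_command", "data": {
  "xyz": [
    [-2,-25,0],
    [-2,-35,0],
    [-2,-40,0],
    [-2,-40,0],
    [-2,-40,0],
    [-2,-35,0],
    [-1,-20,0],
    [0,0,0],
    [0,0,-30],
    [0,0,-35],
    [0,0,-30],
    [0,0,-10],
    [0,0,0],
    [0,0,0]
  ],
  "spin": [0,0,0,0,0,0,0,0,0,0,0,0,0,0]
}}

```text
time: 25.5
tool_pos: [0.4489, -0.3776, 0.2651]
tool_rot: [3.14, 0.001, 1.329]
contact_force: [1.5, 0.4, -0.2]
opening: 0.0735
grip_force: 0.0
```

Call:
{"op": "arm_command", "data": {
  "xyz": [
    [0,0,-20],
    [0,0,-20],
    [0,0,-15],
    [0,0,-10],
    [0,0,0],
    [0,0,0]
  ],
  "spin": [0,0,0,0,0,0]
}}

```text
time: 26.1
tool_pos: [0.4485, -0.3783, 0.1999]
tool_rot: [3.14, 0.001, 1.328]
contact_force: [-0.2, 0.5, 0.8]
opening: 0.0735
grip_force: 0.0
```

Call:
{"op": "arm_command", "data": {
  "xyz": [
    [0,0,0],
    [0,0,0],
    [0,0,0],
    [0,0,0],
    [0,0,0],
    [0,0,0],
    [0,0,0]
  ],
  "spin": [0,0,0,0,0,0,0],
  "jaw": -1,
  "squeeze": 8
}}

```text
time: 26.8
tool_pos: [0.4474, -0.3778, 0.1986]
tool_rot: [-3.139, -0.001, 1.328]
contact_force: [-5.0, 0.7, 2.4]
opening: 0.0427
grip_force: 8.0
```

Call:
{"op": "arm_command", "data": {
  "xyz": [
    [0,0,3],
    [0,0,5],
    [0,0,10],
    [0,0,15],
    [0,0,15],
    [0,0,0],
    [0,0,0]
  ],
  "spin": [0,0,0,0,0,0,0]
}}

```text
time: 27.5
tool_pos: [0.4483, -0.378, 0.2472]
tool_rot: [3.14, 0.001, 1.328]
contact_force: [-0.2, -0.8, -0.4]
opening: 0.0425
grip_force: 8.0
```

```bash
python3 - <<'E'
from h import *
o=observe(); print(o["tool_pos"],o["opening"],o["grip_force"])
a=cam("wrist")["img"]; b=cam("scene")["img"][200:330,240:400]
save("e1.png",np.hstack([cv2.resize(a,(400,300)),cv2.resize(b,(370,300),interpolation=cv2.INTER_CUBIC)]))
E
```

```text
[ 0.44826774 -0.37804793  0.2472175 ] 0.04254442055197945 7.999992136610672
```

View pics/e1.png

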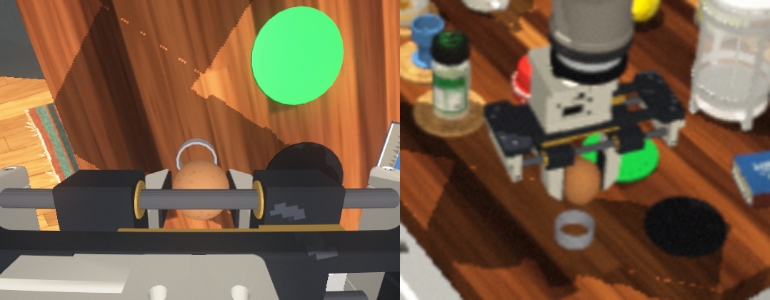

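The egg is held on end, clear of its ring; in the right half the egg is at (583,180) and the ring at (574,228).

Call:
{"op": "arm_command", "data": {
  "xyz": [
    [0,0,30],
    [0,0,40],
    [0,0,40],
    [0,0,15],
    [1,20,0],
    [2,30,0],
    [2,35,0],
    [2,35,0],
    [2,35,0],
    [2,35,0],
    [2,35,0],
    [2,35,0],
    [1,35,0],
    [1,26,0],
    [0,15,0],
    [0,10,0],
    [0,0,0],
    [0,0,0]
  ],
  "spin": [0,0,0,0,0,0,0,0,0,0,0,0,0,0,0,0,0,0]
}}

```text
time: 29.4
tool_pos: [0.4652, -0.0324, 0.3715]
tool_rot: [-3.141, 0.0, 1.328]
contact_force: [-0.3, -0.5, -0.3]
opening: 0.0428
grip_force: 8.0
```

Call:
{"op": "arm_command", "data": {
  "xyz": [
    [0,0,-25],
    [0,0,-30],
    [0,0,-30],
    [0,0,-20],
    [0,0,-10],
    [0,0,-5],
    [0,0,0],
    [0,0,0]
  ],
  "spin": [0,0,0,0,0,0,0,0]
}}

```text
time: 30.2
tool_pos: [0.4655, -0.0323, 0.2525]
tool_rot: [3.14, 0.0, 1.328]
contact_force: [0.5, 1.0, -0.4]
opening: 0.0426
grip_force: 8.0
```

Call:
{"op": "arm_command", "data": {
  "xyz": [
    [0,0,-2],
    [0,0,-2],
    [0,0,-1],
    [0,0,0],
    [0,0,0]
  ],
  "spin": [0,0,0,0,0]
}}

```text
time: 30.7
tool_pos: [0.4652, -0.032, 0.2468]
tool_rot: [3.141, 0.0, 1.328]
contact_force: [0.6, 0.0, -1.5]
opening: 0.0429
grip_force: 8.0
```

Call:
{"op": "arm_command", "data": {
  "xyz": [
    [0,0,-1],
    [0,0,-1],
    [0,0,0],
    [0,0,0]
  ],
  "spin": [0,0,0,0]
}}

```text
time: 31.1
tool_pos: [0.4652, -0.032, 0.2448]
tool_rot: [3.141, -0.0, 1.328]
contact_force: [-0.6, 0.4, 0.4]
opening: 0.0425
grip_force: 8.0
```

Call:
{"op": "arm_command", "data": {
  "xyz": [
    [0,0,-1],
    [0,0,0],
    [0,0,0]
  ],
  "spin": [0,0,0]
}}

```text
time: 31.4
tool_pos: [0.4652, -0.0321, 0.2439]
tool_rot: [3.141, -0.0, 1.328]
contact_force: [1.1, 1.1, 3.1]
opening: 0.0429
grip_force: 8.0
```

Call:
{"op": "arm_command", "data": {
  "xyz": [
    [0,0,0],
    [0,0,0],
    [0,0,0],
    [0,0,0],
    [0,0,0],
    [0,0,10],
    [0,0,20],
    [0,0,35],
    [0,0,40],
    [0,0,20],
    [0,-25,0],
    [-2,-35,0],
    [-2,-35,0],
    [0,-15,0],
    [0,0,0],
    [0,0,0]
  ],
  "spin": [0,0,0,0,0,0,0,0,0,0,0,0,0,0,0,0],
  "jaw": 0.6
}}

```text
time: 33.0
tool_pos: [0.461, -0.1415, 0.3689]
tool_rot: [-3.141, -0.001, 1.327]
contact_force: [-0.5, 0.5, 1.1]
opening: 0.0738
grip_force: 0.0
```

Call:
{"op": "arm_command", "data": {
  "xyz": [
    [-5,-35,0],
    [-10,-40,0],
    [-15,-40,0],
    [-15,-40,0],
    [-15,-30,0],
    [0,0,0]
  ],
  "spin": [0,0,0,0,0,0]
}}

```text
time: 33.6
tool_pos: [0.4003, -0.3288, 0.3687]
tool_rot: [-3.141, 0.001, 1.326]
contact_force: [0.6, -0.0, 0.7]
opening: 0.0733
grip_force: 0.0
```

```bash
python3 - <<'E'
from h import *
a=cam("scene"); c=cam("top"); P=cloud(c)
save("f.png",np.hstack([cv2.resize(a["img"][150:320,180:360],(400,378),interpolation=cv2.INTER_CUBIC),cv2.resize(c["img"][140:260,220:350],(400,378),interpolation=cv2.INTER_CUBIC)]))
for n,x,y,lo,hi in (("honey",.488,.0684,.09,.108),("spice",.4377,-.1355,.1,.12),("egg",.463,-.0341,.07,.12),("timer",.549,-.16,.044,.06),("mug",.605,.043,.082,.1)):
    q=P[(np.hypot(P[...,0]-x,P[...,1]-y)<.055)&(P[...,2]>lo)&(P[...,2]<hi)]
    print(n,len(q),((q.min(0)+q.max(0))/2).round(4),np.ptp(q,0).round(3),q[:,2].max().round(3))
E
```

```text
honey 386 [0.4897 0.0662 0.0989] [0.061 0.06  0.017] 0.108
spice 202 [ 0.4369 -0.1353  0.1102] [0.042 0.043 0.018] 0.119
egg 172 [ 0.4666 -0.0353  0.0888] [0.04  0.04  0.037] 0.107
timer 234 [ 0.5494 -0.1596  0.0513] [0.051 0.051 0.014] 0.058
mug 150 [0.605  0.0387 0.0893] [0.08  0.096 0.014] 0.097
```

View pics/f.png

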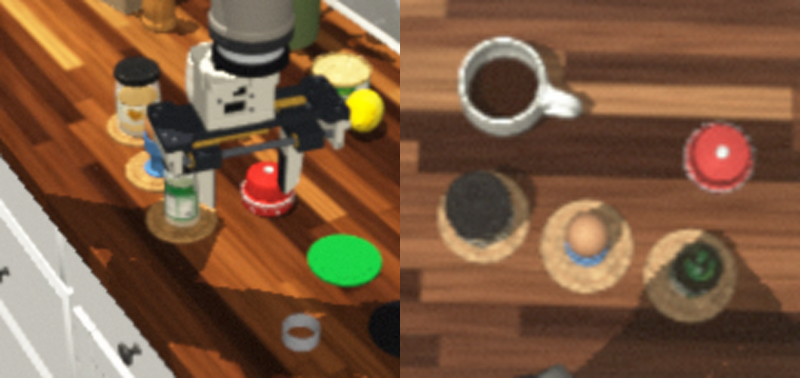

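All five things stand as asked: honey, egg in cup and spice within about 4 mm of their coaster centres, mug and timer where they were. Handing in.

```bash
python3 -c "
from cell import *
print(hand_in())"
```

```text
the job is handed in; nothing more can be done
None
```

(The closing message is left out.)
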